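Set the pull tester to setup and hold its guard half open

ROBOT

A 6-joint arm with a two-finger parallel gripper is mounted at the origin on a cart in front of the work surface, level with it; the furniture and walls round the work are solid. World frame = base frame: x ahead of the robot, y to its left, z up, the work surface at z = 0. Lengths are in m, angles in degrees, forces in N, time in s.
With the tool pointing down it reaches from about 0.35 to 0.875 m from the base axis. Payload 4.2 kg.
Tool frame: the origin (TCP) lies at the very end of the fingers, on their centre line; the grasp point (between the pads) lies 19 mm behind it; x points along the fingers, z is the direction in which the jaws open and shut, and the axes are right-handed (so a half turn about x gives the same grasp; the last joint's range is limited). The gripper opens to 87 mm and grips with 3 to 60 N. Pads are 19 mm wide; open, the fingers measure 117 mm over their backs; the gripper's body (75 mm by 190 mm) begins 51 mm behind the grasp point.
Start: joints at [80.306, 22.042, 0.453, 0, -68.411, -14.817], TCP at [0.259, 0.569, 0.223] pointing down, gripper open.
Joint ranges: [-179.83, 179.83], [-69.29, 118.12], [-61.27, 80.66], [-181.25, 117.63], [-171.15, -9.14], [-177.46, 177.46]. Speed limits (degrees/s): [159.86, 159.86, 180, 180, 180, 180].

INTERFACE

Orientations are given as [roll, pitch, yaw] about the fixed x, y, z axes, in that order (R = Rz(yaw) Ry(pitch) Rx(roll)).
In Python, from rig import r, vision gives the robot as it stands.
- The arm moves only by the shell command python3 -m inch 'ROWS' [FORCE]. ROWS is JSON, a list of rows, each a list of 7 numbers: the shift along the tool's x, y, z in mm, then the turn, a rotation vector about the tool's x, y, z in rad, then the opening, from 0 (shut) to 1 (fully open). A call has 1 to 5 rows; each row is the pose to reach, as a shift and turn from the pose commanded when the call began, along the tool's axes at that moment; what a row does not reach only later rows make up. A row lasts 1/10 s, in which the tool goes at most 50 mm and 8.59 degrees, less where a joint would pass 70% of its speed; a pose out of reach is approached as far as the arm can. A call with a gripper value outside its range is refused whole. The fingers move at their own pace and stop on an object; FORCE is the grip in N (left out, the last holds). Time passes only in rows, so rows that repeat a pose let the fingers close. It gives the time, the measured TCP pose, the force and the opening at its end, in the units of the state.
- r.observe(): the state, without advancing time (a new reading comes with each control period).
- vision.read_camera(name): name is "scene" or "top" or "wrist"; returns the picture (384x512x3 uint8, red, green, blue); there is no depth.
- vision.calibration(name): a dict with "intrinsics" (3x3 intrinsics, pixels), "k1" (the pictures are not rectified: a ray, as slopes to the right and down, at radius r is drawn at 1 + k1 r^2 times it, then the intrinsics apply), "R" (3x3) and "t" (3): a world point X has camera coordinates R X + t; the wrist camera has in their place "hand_eye" (4x4, takes a point from camera to tool coordinates, whose origin is the TCP and whose axes are the tool frame's). Camera axes: x right, y down, z forward; pixel columns grow to the right and rows downward; lengths in m; the calibration is good to about 2 mm. A picture is of the moment at which its call begins: read the wrist's pose just before it. calibration takes no time and is no camera call.
- r.sign_off(): hands the job in, once; it reports no verdict.
The state is a dict: "time_s": time; "qpos": joint angles; "dq": joint speeds; "joint_efforts": joint torques, N m; "ee_pos": TCP position; "ee_rot": TCP orientation; "ft_force": force on the tool from outside, world axes, zero at the start; "torque": the same for the moment, N m; "width": opening from 0.0 (shut) to 1.0 (fully open).
Only numpy, scipy, OpenCV 4.12 (cv2) and the standard library are available. Lean on these libraries where they do the work, as an engineer would, in place of code of your own. Each camera call takes 0.05 s, during which the arm holds its last target.

TASK

On the bench pull tester, first turn the black selector knob so that its pointer clicks in at the mark with three dots (the third of the four marks, clockwise), with the guard still shut. Then lift the spring-closing guard by its bar handle to 45 degrees and hold it there so that the jaws can be inspected: finish while still holding the guard with the fingers, the selector still at three dots. Leave the carton, the steel tin and the bracket beside the tester where they are.

Things in the scene. Friction and masses are not known exactly. Their poses are not given: they have to be found in the camera images.
- tester: Grey bench pull tester, fixed, base 180 (x) x 275 (y) mm. Origin on the worktop under its middle; x points away from its front (the bar handle side), y to its left. Right (y -128 to -12 mm): console, flat top 55 mm above the worktop, with the selector. Left (y 5 to 135 mm): jaws under a clear guard in an aluminium frame, top 87 mm up when shut, front edge at x -70 mm, bar handle out at x -135 mm.
- selector (a joint): Selector knob angle in rad, clockwise from above. Four detents: 0 = one dot, 0.6 = two, 1.2 = three, 1.8 = four dots. Starts at one or two dots. In the tester's frame the pointer direction, counter-clockwise from the tester's +x, is 0.9 minus this value. About 0.06 N m turns it past a detent; let go near a detent, it snaps in.
- knob_grip (a point): Centre of the knob's straight black grip bar, on the knob's vertical axis, 74 mm above the worktop. Bar 12 mm wide, about 46 mm long (along the pointer direction; the pointed end with a white line is the pointer), 24 mm high (62 to 86 mm above the worktop), on a round skirt 46 mm in diameter. The shut guard's side is 75 mm to the left of the axis.
- guard (a joint): Opening angle of the guard in rad: 0 = shut (level), 0.785 = 45 degrees, limit 1.4. It weighs about 0.3 kg and a spring also pulls it shut; it takes about 2 to 4 N at the bar to hold and falls shut when let go.
- guard_bar (a point): Centre of the guard's handle: round dark steel bar, 12 mm diameter, along the tester's y, 92 mm free between two flat arms; 85 mm above the worktop when shut, only worktop below; the guard's front edge is 65 mm behind its centre. It is 200 mm from the hinge axis and at its height when shut. It can turn between gripping fingers.
- guard_hinge (a point): Middle of the guard's hinge axis at the rear of the tester, 85 mm above the worktop; the axis is along the tester's y. At opening a the bar is 200 mm * cos(a) in front of it (towards the tester's -x) and 200 mm * sin(a) above it.
- carton_mid (a point): Bystander: cardboard carton 65 x 70 x 55 mm beside the tester on its left; its centre.
- tin_mid (a point): Bystander: closed steel tin 84 x 121 x 42 mm beside the tester on its right; its centre.
- bracket_mid (a point): Bystander: angled sheet-metal bracket 42 x 81 x 48 mm left of the tester near its front; a point 20 mm above its foot.

How it is judged:
By the outcome, as a careful person would: the job done as asked, in the order asked, and still so for the second after the job is handed in, while the arm keeps its last pose, push and grip.
It also fails if it takes over 48 s, if anything falls off the work surface, if the arm or the gripper's body presses on something with over 40 N, if the wrist force passes 120 N, or if a joint passes its speed limit or range.

## Working session

There is one attempt and no reset: what is moved stays moved. The work goes in short steps, Python scripts to look and compute and a shell command to move; the robot and the scene stay as the last step left them, time stands still between calls to the robot, and variables do not carry over. Pictures are saved under pics/ and viewed, and the job is handed in when it is done.

```bash
ls; mkdir -p pics; python3 - <<'E'
from rig import r, vision
import cv2
print(r.observe())
for n in ["scene","top","wrist"]:
    im=vision.read_camera(n); cv2.imwrite(f"pics/{n}0.png",cv2.cvtColor(im,cv2.COLOR_RGB2BGR))
    print(n,vision.calibration(n))
E
```

```text
pics
{'time_s': 0.0, 'qpos': array([ 8.03071196e+01,  2.20911499e+01,  3.79300771e-01, -2.93602808e-02,
       -6.84131328e+01, -1.48163758e+01]), 'dq': array([ 0.03577823, -0.01066852,  0.08171702,  0.00095513, -0.12546268,
       -0.02803463]), 'joint_efforts': array([-1.73265616e-04, -3.90668392e+01,  1.87407714e+01,  4.22006384e+00,
        1.09893386e-02, -1.90036858e-04]), 'ee_pos': array([0.25900532, 0.56812776, 0.2214513 ]), 'ee_rot': array([   2.50485139,   89.87207351, -112.01523654]), 'ft_force': array([-0.37922569,  0.26922138,  0.14597722]), 'torque': array([-0.03751134, -0.01366783, -0.02658494]), 'width': 1.0005716550558208}
scene {'intrinsics': array([[420.80757804,   0.        , 252.57853956],
       [  0.        , 420.80757804, 193.88320312],
       [  0.        ,   0.        ,   1.        ]]), 'k1': -0.1254474485515546, 'R': array([[ 0.83338192, -0.55250642,  0.01453362],
       [-0.34762705, -0.54442953, -0.7633819 ],
       [ 0.42968593,  0.63113639, -0.6457839 ]]), 't': array([-0.43210512,  0.25685069,  0.97604013])}
top {'intrinsics': array([[482.42150599,   0.
[... 219 characters left out ...]
0.99540541, -0.02944916, -0.09110879],
       [ 0.09165891, -0.01790101, -0.99562955]]), 't': array([-0.01548883,  0.57408479,  1.228397  ])}
wrist {'intrinsics': array([[269.82403802,   0.        , 259.07127764],
       [  0.        , 269.82403802, 194.71703219],
       [  0.        ,   0.        ,   1.        ]]), 'k1': -0.008088428570229319, 'hand_eye': array([[ 6.56866645e-04, -2.69413510e-01,  9.63024366e-01,
        -1.61284986e-01],
       [ 4.94854322e-04, -9.63024368e-01, -2.69413849e-01,
         7.32075399e-02],
       [ 9.99999662e-01,  6.53525741e-04, -4.99258145e-04,
        -5.38391095e-04],
       [ 0.00000000e+00,  0.00000000e+00,  0.00000000e+00,
         1.00000000e+00]])}
```

View pics/scene0.png

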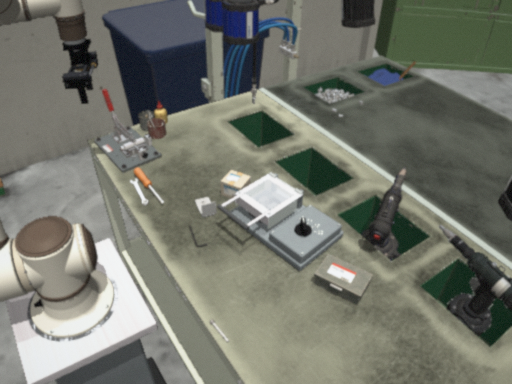

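View pics/top0.png

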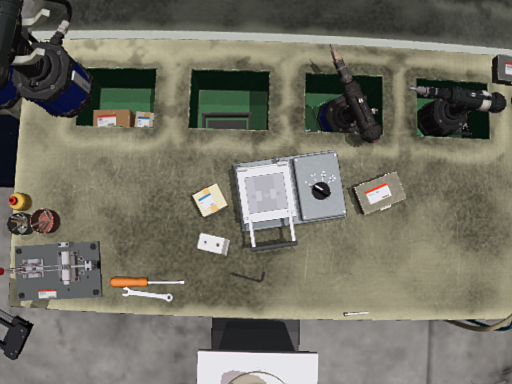

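View pics/wrist0.png

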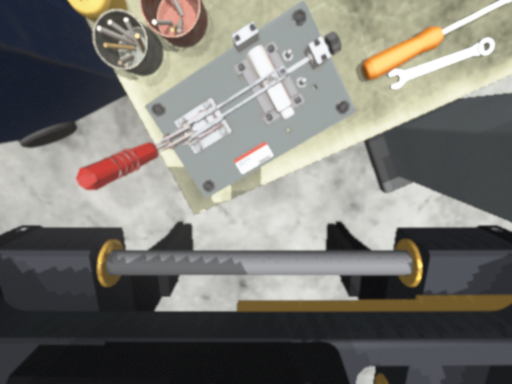

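```bash
python3 - <<'E'
import cv2
a=cv2.imread("pics/top0.png")[140:260,180:420]; cv2.imwrite("pics/top0z.png",cv2.resize(a,None,fx=3.33,fy=3.33,interpolation=cv2.INTER_CUBIC))
a=cv2.imread("pics/scene0.png")[150:310,180:390]; cv2.imwrite("pics/scene0z.png",cv2.resize(a,None,fx=3.5,fy=3.5,interpolation=cv2.INTER_CUBIC))
E
```

```text
(no output)
```

View pics/top0z.png

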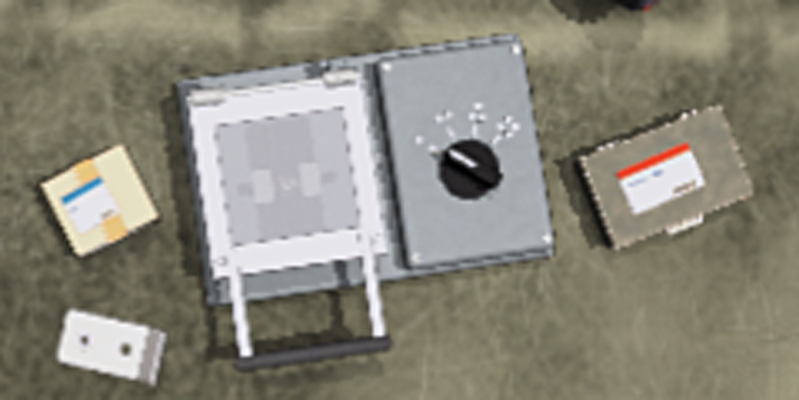

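View pics/scene0z.png

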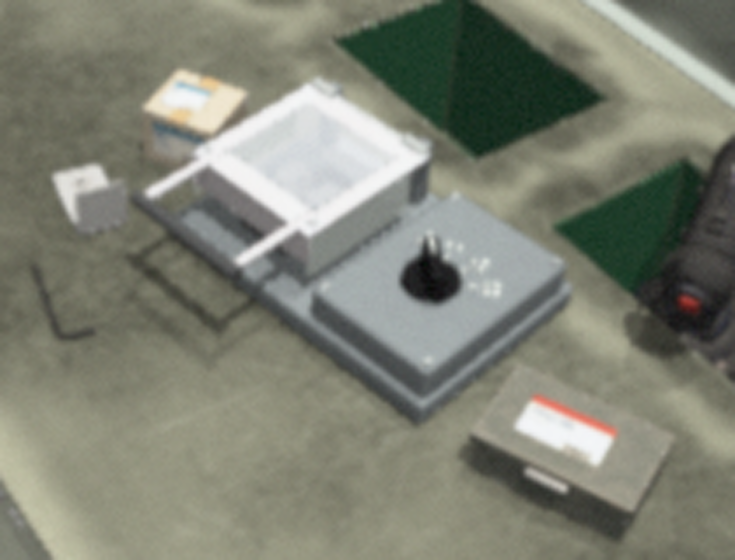

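```bash
cat > h.py <<'E'
import numpy as np, cv2
from rig import r, vision
def ray(name,uv,T=None):
    c=vision.calibration(name); K=c["intrinsics"]
    d=((np.array(uv,float)-K[:2,2])/[K[0,0],K[1,1]])
    u=d.copy()
    for _ in range(30): u=d/(1+c["k1"]*(u@u))
    v=np.array([u[0],u[1],1.])
    if name=="wrist":
        H=T@c["hand_eye"]; return H[:3,3],H[:3,:3]@v
    return -c["R"].T@c["t"], c["R"].T@v
def onz(name,uv,z,T=None):
    o,d=ray(name,uv,T); return o+d*(z-o[2])/d[2]
def R_rpy(e):
    from scipy.spatial.transform import Rotation as Ro
    return Ro.from_euler('xyz',e,degrees=True).as_matrix()
def tool(s=None):
    s=s or r.observe(); T=np.eye(4); T[:3,:3]=R_rpy(s["ee_rot"]); T[:3,3]=s["ee_pos"]; return T
def proj(name,X,T=None):
    c=vision.calibration(name);K=c["intrinsics"]
    if name=="wrist":
        H=np.linalg.inv(T@c["hand_eye"]); p=H[:3,:3]@X+H[:3,3]
    else: p=c["R"]@X+c["t"]
    u=p[:2]/p[2]; u=u*(1+c["k1"]*(u@u)); return K[:2,:2]@u+K[:2,2]
E
python3 - <<'E'
from h import *
s=240/799
z=lambda x,y:(180+(x+.5)*s-.5,140+(y+.5)*s-.5)
P={}
for n,p,h in [("cTL",(378,60),.055),("cTR",(522,38),.055),("cBR",(552,252),.055),("cBL",(405,268),.055),("barL",(240,362),.085),("barR",(388,342),.085),("knobskirt",(470,169),.06),("tip",(447,153),.086),("tail",(500,183),.086),("gBL",(214,275),.087),("gTL",(190,92),.087),("gBR",(388,255),.087),("carton",(100,200),.055),("bracket",(110,345),.03)]:
    P[n]=onz("top",z(*p),h); print(n,P[n].round(4))
for a,b in [("cBL","cTL"),("cBR","cTR"),("barR","barL"),("cTR","cTL"),("cBR","cBL"),("gBL","gTL"),("gBR","gBL"),("tail","tip")]:
    d=P[b]-P[a]; print(a,b,np.degrees(np.arctan2(d[1],d[0])).round(1),np.linalg.norm(d).round(4))
print(tool().round(3))
E
```

```text
cTL [ 0.6584 -0.0765  0.055 ]
cTR [ 0.6794 -0.1882  0.055 ]
cBR [ 0.5142 -0.2135  0.055 ]
cBL [ 0.499  -0.1006  0.055 ]
barL [0.4253 0.0229 0.085 ]
barR [ 0.4429 -0.0861  0.085 ]
knobskirt [ 0.5757 -0.1484  0.06  ]
tip [ 0.5847 -0.1272  0.086 ]
tail [ 0.5634 -0.1675  0.086 ]
gBL [0.4888 0.044  0.087 ]
gTL [0.6246 0.0661 0.087 ]
gBR [ 0.5073 -0.0845  0.087 ]
carton [0.5441 0.1331 0.055 ]
bracket [0.4338 0.1236 0.03  ]
cBL cTL 8.6 0.1612
cBR cTR 8.7 0.1671
barR barL 99.2 0.1105
cTR cTL 100.6 0.1136
cBR cBL 97.7 0.114
gBL gTL 9.3 0.1376
gBR gBL 98.2 0.1298
tail tip 62.1 0.0456
[[-0.001  0.91  -0.415  0.259]
 [-0.002 -0.415 -0.91   0.568]
 [-1.     0.     0.002  0.222]
 [ 0.     0.     0.     1.   ]]
```

```bash
cat >> h.py <<'E'
def down(yaw,pitch=0):
    a=np.radians(yaw); z=np.array([np.cos(a),np.sin(a),0]); x=np.array([0,0,-1.]); y=np.cross(z,x)
    return np.column_stack([x,y,z])
def go(pos,R):
    from scipy.spatial.transform import Rotation as Ro
    s=r.observe(); T=tool(s)
    print("t",round(s["time_s"],2),"pos",s["ee_pos"].round(4),"q",s["qpos"].round(1),"F",s["ft_force"].round(1),"w",round(s["width"],3),"zyaw",np.degrees(np.arctan2(T[1,2],T[0,2])).round(1),"xax",T[:3,0].round(3))
    print("SHIFT mm",(T[:3,:3].T@(np.array(pos)-T[:3,3])*1000).round(1),"ROT",Ro.from_matrix(T[:3,:3].T@R).as_rotvec().round(3))
E
python3 -c "
from h import *
go([.575,-.148,.2],down(152))"
```

```text
t 0.15 pos [0.2591 0.5683 0.2217] q [ 80.3  22.1   0.4  -0.  -68.4 -14.8] F [ 0.9 -0.2 -0.5] w 0.997 zyaw -114.5 xax [-0.001 -0.002 -1.   ]
SHIFT mm [ 22.7 584.6 520.5] ROT [ 1.632e+00  1.000e-03 -1.000e-03]
```

```bash
python3 -m inch '[[0,585,520,1.63,0,0,0.5],[0,585,520,1.63,0,0,0.5],[0,585,520,1.63,0,0,0.5],[0,585,520,1.63,0,0,0.5],[0,585,520,1.63,0,0,0.5]]' 15; python3 -c "
from h import *
go([.575,-.148,.2],down(152))"
```

```text
time_s: 0.65
ee_pos: [0.3606, 0.338, 0.2224]
ee_rot: [27.2, 90.0, -130.6]
ft_force: [1.7, 0.6, 1.5]
width: 0.627
t 0.65 pos [0.3606 0.338  0.2224] q [ 62.    9.3 -17.4  -0.  -63.4 -39.8] F [1.7 0.6 1.5] w 0.627 zyaw -157.8 xax [-0. -0. -1.]
SHIFT mm [ 22.5 531.  -14.9] ROT [ 0.876  0.    -0.   ]
```

```bash
python3 -m inch '[[10,531,-15,0.876,0,0,0.5],[10,531,-15,0.876,0,0,0.5],[10,531,-15,0.876,0,0,0.5],[10,531,-15,0.876,0,0,0.5],[10,531,-15,0.876,0,0,0.5]]' 15; python3 -c "
from h import *
go([.575,-.148,.2],down(152))"
```

```text
time_s: 1.15
ee_pos: [0.4628, 0.11, 0.2179]
ee_rot: [-116.6, 90.0, 42.6]
ft_force: [1.8, 0.4, 0.0]
width: 0.502
t 1.15 pos [0.4628 0.11   0.2179] q [ 33.    7.6 -20.1  -0.  -62.3 -53.8] F [1.8 0.4 0. ] w 0.502 zyaw 159.2 xax [ 0.  0. -1.]
SHIFT mm [  17.9  201.4 -196.4] ROT [ 0.126 -0.     0.   ]
```

```bash
python3 -m inch '[[18,201,-196,0.126,0,0,0.5],[18,201,-196,0.126,0,0,0.5],[18,201,-196,0.126,0,0,0.5],[18,201,-196,0.126,0,0,0.5],[18,201,-196,0.126,0,0,0.5]]' 15; python3 -m inch '[[0,0,0,0,0,0,0.5]]';  python3 -m inch '[[0,0,0,0,0,0,0.5]]'; python3 - <<'E'
from h import *
go([.575,-.148,.2],down(152))
im=vision.read_camera("wrist"); cv2.imwrite("pics/w1.png",cv2.resize(cv2.cvtColor(im,cv2.COLOR_RGB2BGR),None,fx=1.56,fy=1.56))
E
```

```text
time_s: 1.65
ee_pos: [0.5637, -0.1184, 0.2015]
ee_rot: [-3.1, 90.0, 149.2]
ft_force: [0.8, -0.4, 1.3]
width: 0.501
time_s: 1.75
ee_pos: [0.5643, -0.1211, 0.2002]
ee_rot: [52.2, 89.9, -155.9]
ft_force: [-1.0, 1.2, -0.8]
width: 0.501
time_s: 1.85
ee_pos: [0.563, -0.1174, 0.2008]
ee_rot: [20.0, 89.9, 172.1]
ft_force: [-0.6, -0.1, 0.1]
width: 0.499
t 1.85 pos [ 0.563  -0.1174  0.2008] q [  4.3  18.2  -8.6  -0.  -63.4 -32.2] F [-0.6 -0.1  0.1] w 0.499 zyaw 152.2 xax [-0.002  0.    -1.   ]
SHIFT mm [  0.8  21.4 -24.9] ROT [ 0.003  0.002 -0.001]
```

View pics/w1.png

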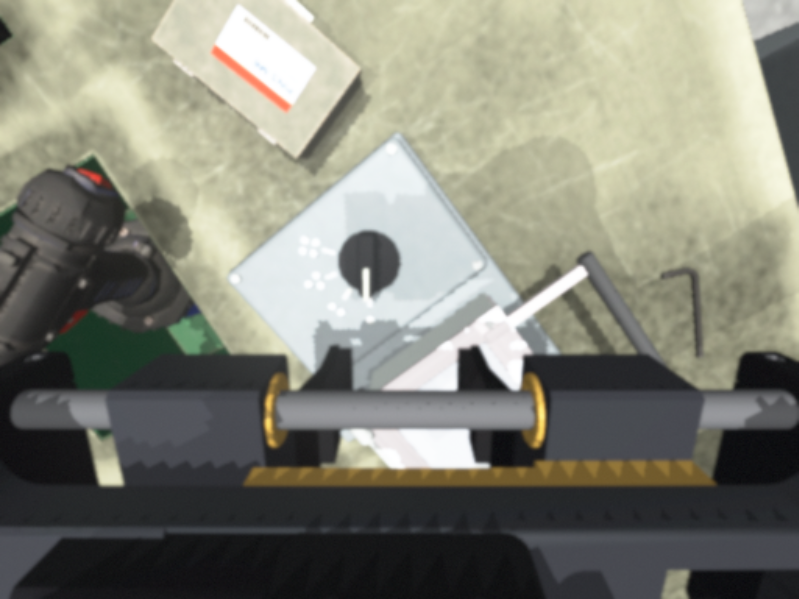

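```bash
python3 - <<'E'
from h import *
T=tool(); print(T[:3,3].round(4))
f=lambda x,y:((x+.5)/1.5625-.5,(y+.5)/1.5586-.5)
for n,p,h in [("skirt",(369,262),.060),("l0",(365,268),.086),("l1",(366,299),.086),("cBR",(398,133),.055),("cTR",(230,278),.055),("barR",(588,256),.085)]:
    print(n,onz("wrist",f(*p),h,T).round(4))
E
```

```text
[ 0.5628 -0.1164  0.2012]
skirt [ 0.576  -0.1459  0.06  ]
l0 [ 0.5763 -0.1466  0.086 ]
l1 [ 0.5861 -0.1276  0.086 ]
cBR [ 0.5162 -0.214   0.055 ]
cTR [ 0.6744 -0.183   0.055 ]
barR [ 0.4414 -0.0847  0.085 ]
```

```bash
python3 -m inch '[[0,20,-24,0,0,0,0.5],[50,20,-24,0,0,0,0.5],[90,20,-24,0,0,0,0.5],[90,20,-24,0,0,0,0.5],[90,20,-24,0,0,0,0.5]]' 15;  python3 - <<'E'
from h import *
T=tool()
go([.5757,-.147,.066],down(152.4))
im=vision.read_camera("wrist"); cv2.imwrite("pics/w2.png",cv2.resize(cv2.cvtColor(im,cv2.COLOR_RGB2BGR),None,fx=1.56,fy=1.56))
E
```

```text
time_s: 2.4
ee_pos: [0.5757, -0.1442, 0.1128]
ee_rot: [126.4, 89.9, -81.1]
ft_force: [0.0, -0.8, 1.1]
width: 0.493
t 2.4 pos [ 0.5757 -0.1442  0.1128] q [  1.6  24.6 -12.6   0.1 -52.8 -29.1] F [ 0.  -0.8  1.1] w 0.493 zyaw 152.5 xax [ 0.    -0.001 -1.   ]
SHIFT mm [46.8  2.5 -1.2] ROT [ 0.002 -0.001 -0.001]
```

View pics/w2.png

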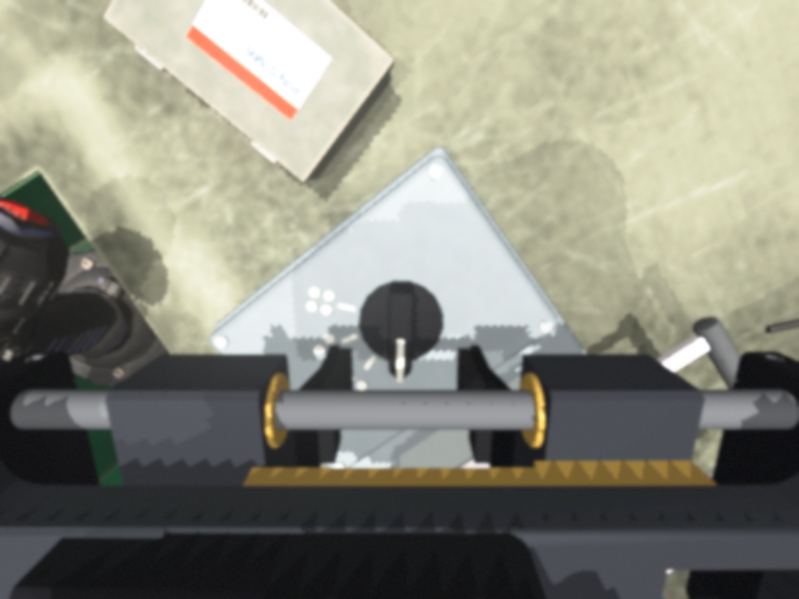

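```bash
python3 - <<'E'
from h import *
T=tool(); print(T[:3,3].round(4))
f=lambda x,y:((x+.5)/1.5625-.5,(y+.5)/1.5586-.5)
for n,p,h in [("skirt",(401,321),.060),("l0",(401,340),.086),("l1",(400,381),.086),("barend",(710,328),.085)]:
    print(n,onz("wrist",f(*p),h,T).round(4))
E
python3 -m inch '[[20,1,-1,0,0,0,0.5],[34,2,-1,0,0,0,0.5],[46,2,-1,0,0,0,0.5],[46,2,-1,0,0,0,0.5],[46,2,-1,0,0,0,0.5]]' 15
```

```text
[ 0.5769 -0.1443  0.1142]
skirt [ 0.5771 -0.1479  0.06  ]
l0 [ 0.5773 -0.1468  0.086 ]
l1 [ 0.5877 -0.1279  0.086 ]
barend [ 0.4436 -0.0838  0.085 ]
time_s: 2.95
ee_pos: [0.5763, -0.1473, 0.0673]
ee_rot: [-162.0, 89.9, -9.6]
ft_force: [0.1, 0.3, 0.3]
width: 0.504
```

Close on the bar.

```bash
python3 -m inch '[[0,0,0,0,0,0,0.1],[0,0,0,0,0,0,0.08],[0,0,0,0,0,0,0.05],[0,0,0,0,0,0,0.05],[0,0,0,0,0,0,0.05]]' 15; python3 -c "
from h import *
go([.5765,-.147,.066],down(152.4-68.75))"
```

```text
time_s: 3.45
ee_pos: [0.5762, -0.1477, 0.0661]
ee_rot: [-164.5, 89.9, -12.2]
ft_force: [2.2, -4.1, -4.9]
width: 0.137
t 3.45 pos [ 0.5762 -0.1477  0.0661] q [  1.2  27.8 -15.2   0.  -46.9 -28.9] F [ 2.2 -4.1 -4.9] w 0.137 zyaw 152.3 xax [ 0.002 -0.001 -1.   ]
SHIFT mm [ 0.1 -0.7  0.1] ROT [ 1.199 -0.002  0.002]
```

```bash
python3 -m inch '[[0,0,0,0.1,0,0,0.05],[0,0,0,0.2,0,0,0.05],[0,0,0,0.3,0,0,0.05],[0,0,0,0.4,0,0,0.05],[0,0,0,0.5,0,0,0.05]]' 20; python3 -m inch '[[0,0,0,0.1,0,0,0.05],[0,0,0,0.2,0,0,0.05],[0,0,0,0.3,0,0,0.05],[0,0,0,0.4,0,0,0.05],[0,0,0,0.5,0,0,0.05]]' 20;python3 -c "
from h import *
go([.5765,-.147,.066],down(152.4-68.75));print(r.observe()['torque'])"
```

```text
time_s: 3.95
ee_pos: [0.5764, -0.1478, 0.0661]
ee_rot: [-138.6, 89.9, -15.1]
ft_force: [2.0, -1.9, -1.4]
width: 0.136
time_s: 4.45
ee_pos: [0.5764, -0.1479, 0.0661]
ee_rot: [-113.9, 89.9, -19.1]
ft_force: [2.0, -2.8, -0.7]
width: 0.137
t 4.45 pos [ 0.5764 -0.1479  0.0661] q [  1.2  27.8 -15.2   0.1 -46.9 -86.4] F [ 2.  -2.8 -0.7] w 0.137 zyaw 94.8 xax [ 0.002 -0.001 -1.   ]
SHIFT mm [ 0.1 -0.2  0.9] ROT [ 0.195 -0.001  0.002]
[-0.56653646 -0.6850699   0.00295885]
```

```bash
python3 -m inch '[[0,0,0,0.1,0,0,0.05],[0,0,0,0.2,0,0,0.05],[0,0,0,0.2,0,0,0.05],[0,0,0,0.2,0,0,0.05]]' 20; python3 -c "
from h import *
go([.5765,-.147,.066],down(152.4-68.75));print(r.observe()['torque'])"
```

```text
time_s: 4.85
ee_pos: [0.5764, -0.148, 0.0661]
ee_rot: [-101.3, 89.9, -17.6]
ft_force: [3.2, -4.0, -2.3]
width: 0.136
t 4.85 pos [ 0.5764 -0.148   0.0661] q [  1.2  27.8 -15.2   0.1 -46.9 -97.6] F [ 3.2 -4.  -2.3] w 0.136 zyaw 83.7 xax [ 0.002 -0.001 -1.   ]
SHIFT mm [ 0.1 -0.   1. ] ROT [ 0.001 -0.     0.002]
[-1.14422003 -1.1268578  -0.02530963]
```

```bash
python3 -m inch '[[0,0,0,0,0,0,0.4],[0,0,0,0,0,0,0.4],[0,0,0,0,0,0,0.4],[-20,0,0,0,0,0,0.4],[-60,0,0,0,0,0,0.4]]' 20;python3 -m inch '[[-50,0,0,0,0,0,0.5],[-80,0,0,0,0,0,0.5],[-80,0,0,0,0,0,0.5],[-80,0,0,0,0,0,0.5]]'; python3 - <<'E'
from h import *
T=tool()
go([.5757,-.147,.066],down(152.4))
im=vision.read_camera("wrist"); cv2.imwrite("pics/w3.png",cv2.resize(cv2.cvtColor(im,cv2.COLOR_RGB2BGR),None,fx=1.56,fy=1.56))
E
```

```text
time_s: 5.35
ee_pos: [0.5723, -0.1469, 0.123]
ee_rot: [90.3, 89.5, 173.9]
ft_force: [1.7, 0.4, -0.5]
width: 0.39
time_s: 5.75
ee_pos: [0.5749, -0.147, 0.2062]
ee_rot: [-32.9, 89.9, 50.7]
ft_force: [-0.3, -0.3, -0.3]
width: 0.497
t 5.75 pos [ 0.5749 -0.147   0.2062] q [  1.3  19.6  -5.6  -0.1 -64.7 -97.7] F [-0.3 -0.3 -0.3] w 0.497 zyaw 83.6 xax [ 0.001  0.001 -1.   ]
SHIFT mm [ 1.402e+02 -7.000e-01 -1.000e-01] ROT [-1.201e+00  0.000e+00  1.000e-03]
```

View pics/w3.png

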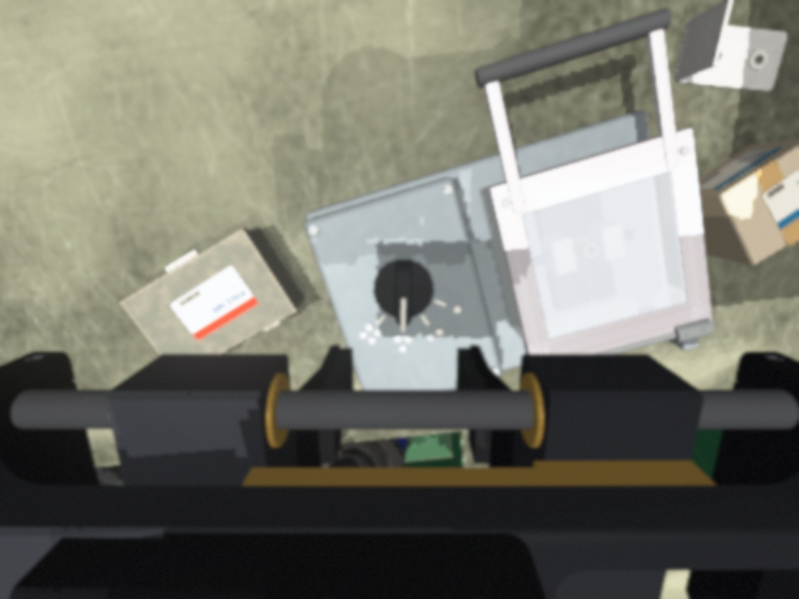

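```bash
python3 - <<'E'
from h import *
T=tool(); print(T[:3,3].round(4))
f=lambda x,y:((x+.5)/1.5625-.5,(y+.5)/1.5586-.5)
P={}
for n,p,h in [("l0",(403,298),.086),("l1",(403,331),.086),("barR",(482,77),.085),("barL",(668,18),.085),("armR",(492,84),.085),("armL",(655,32),.085),("cBR",(308,217),.055),("cBL",(456,180),.055)]:
    P[n]=onz("wrist",f(*p),h,T);print(n,P[n].round(4))
d=P["l1"]-P["l0"];print(np.degrees(np.arctan2(d[1],d[0])))
d=P["barL"]-P["barR"];print(np.degrees(np.arctan2(d[1],d[0])), (P["barL"]+P["barR"])/2)
E
```

```text
[ 0.5743 -0.147   0.2049]
l0 [ 0.5743 -0.1475  0.086 ]
l1 [ 0.5982 -0.1502  0.086 ]
barR [ 0.4424 -0.0845  0.085 ]
barL [0.4228 0.0262 0.085 ]
armR [ 0.4469 -0.0787  0.085 ]
armL [0.4293 0.0188 0.085 ]
cBR [ 0.5142 -0.2101  0.055 ]
cBL [ 0.5004 -0.1014  0.055 ]
-6.472473065159404
100.07610651130796 [ 0.43259534 -0.02915819  0.085     ]
```

```bash
python3 -c "
from h import *
go([.433,-.030,.15],down(189))"
```

```text
t 5.8 pos [ 0.5743 -0.147   0.2049] q [  1.3  19.7  -5.7  -0.1 -64.7 -97.7] F [-0.5 -0.6 -0.1] w 0.501 zyaw 83.6 xax [-0.002  0.001 -1.   ]
SHIFT mm [ 55.3 153.4 100.4] ROT [-1.84e+00  2.00e-03 -1.00e-03]
```

```bash
python3 -m inch '[[0,153,100,-1.84,0,0,0.5],[0,153,100,-1.84,0,0,0.5],[0,153,100,-1.84,0,0,0.5],[0,153,100,-1.84,0,0,0.5],[0,153,100,-1.84,0,0,0.5]]' 20 >/dev/null; python3 -c "
from h import *
go([.433,-.030,.15],down(189))"
```

```text
t 6.3 pos [ 0.4301 -0.0297  0.2043] q [ 17.7   3.9 -26.5  -0.1 -59.9 -70.6] F [ 0.3  0.7 -0.2] w 0.496 zyaw 127.1 xax [-0.005 -0.    -1.   ]
SHIFT mm [54.3 -2.4 -2.1] ROT [-1.081  0.004 -0.002]
```

```bash
python3 -m inch '[[30,0,-2,-1.08,0,0,0.5],[50,0,-2,-1.08,0,0,0.5],[50,0,-2,-1.08,0,0,0.5],[50,0,-2,-1.08,0,0,0.5],[50,0,-2,-1.08,0,0,0.5]]' 20 >/dev/null; python3 -c "
from h import *
go([.433,-.030,.15],down(189))"
```

```text
t 6.8 pos [ 0.4341 -0.0328  0.1539] q [ 17.2   7.6 -30.5  -0.  -52.2 -27.3] F [0.4 0.7 0.6] w 0.502 zyaw 169.9 xax [-0.005 -0.001 -1.   ]
SHIFT mm [ 3.9 -2.5  1.6] ROT [-0.334  0.005 -0.001]
```

```bash
python3 -m inch '[[4,-2,1,-0.33,0.004,0,0.5],[4,-2,1,-0.33,0.004,0,0.5],[4,-2,1,-0.33,0.004,0,0.5],[4,-2,1,-0.33,0.004,0,0.5]]' 20 >/dev/null; python3 - <<'E'
from h import *
go([.433,-.030,.066],down(189))
im=vision.read_camera("wrist"); cv2.imwrite("pics/w4.png",cv2.resize(cv2.cvtColor(im,cv2.COLOR_RGB2BGR),None,fx=1.56,fy=1.56))
im=vision.read_camera("top"); cv2.imwrite("pics/t4.png",cv2.resize(cv2.cvtColor(im,cv2.COLOR_RGB2BGR)[130:280,170:410],None,fx=3.3,fy=3.3))
E
```

```text
t 7.2 pos [ 0.4342 -0.0305  0.1508] q [ 17.6   7.6 -31.    0.1 -51.3  -9.3] F [0.6 0.3 0.2] w 0.501 zyaw -171.7 xax [ 0.001 -0.001 -1.   ]
SHIFT mm [84.8 -0.8  1.2] ROT [-0.012 -0.001 -0.001]
```

View pics/w4.png

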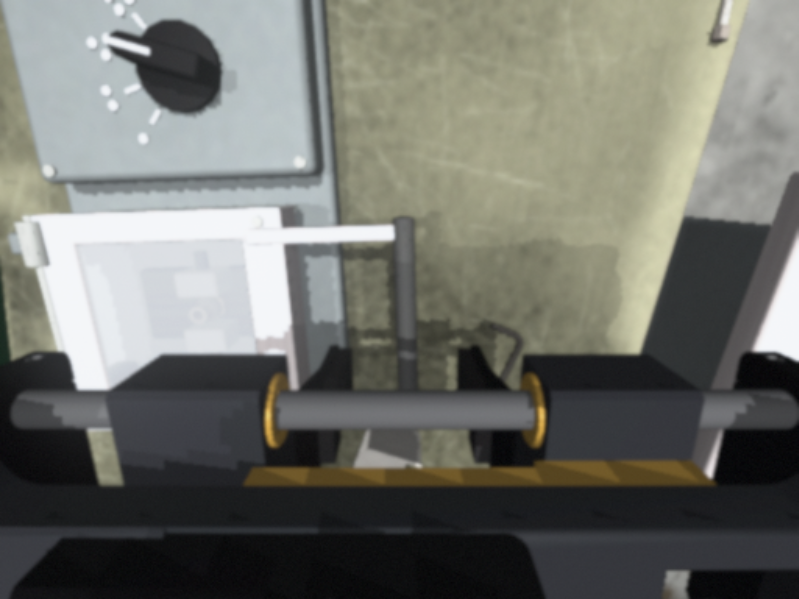

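View pics/t4.png

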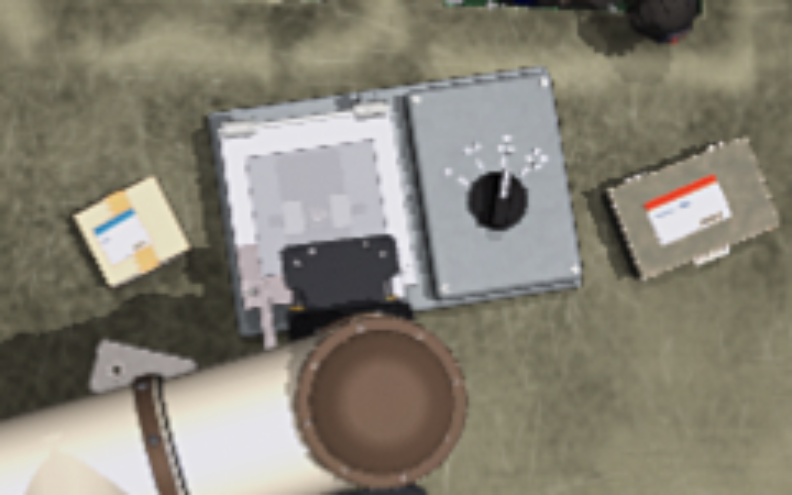

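```bash
python3 -m inch '[[30,0,0,-0.01,0,0,0.5],[60,0,0,-0.01,0,0,0.5],[85,0,0,-0.01,0,0,0.5],[85,0,0,-0.01,0,0,0.5],[85,0,0,-0.01,0,0,0.5]]' 20;python3 -m inch '[[0,0,0,0,0,0,0.1],[0,0,0,0,0,0,0.05],[0,0,0,0,0,0,0.05],[0,0,0,0,0,0,0.05],[0,0,0,0,0,0,0.05]]' 40; python3 - <<'E'
from h import *
go([.433,-.030,.066],down(189))
im=vision.read_camera("wrist"); cv2.imwrite("pics/w5.png",cv2.resize(cv2.cvtColor(im,cv2.COLOR_RGB2BGR),None,fx=1.56,fy=1.56))
E
```

```text
time_s: 7.8
ee_pos: [0.4356, -0.0304, 0.0671]
ee_rot: [161.0, 89.8, -10.0]
ft_force: [0.4, -0.1, 0.9]
width: 0.501
time_s: 8.3
ee_pos: [0.4336, -0.0307, 0.0668]
ee_rot: [121.1, 90.0, -50.0]
ft_force: [-5.2, 0.8, 2.2]
width: 0.132
t 8.3 pos [ 0.4336 -0.0307  0.0668] q [ 17.5  14.9 -37.3   0.1 -37.8  -8.6] F [-5.2  0.8  2.2] w 0.132 zyaw -171.0 xax [ 0.    -0.001 -1.   ]
SHIFT mm [ 0.8 -0.8  0.5] ROT [-0.001 -0.    -0.001]
```

View pics/w5.png

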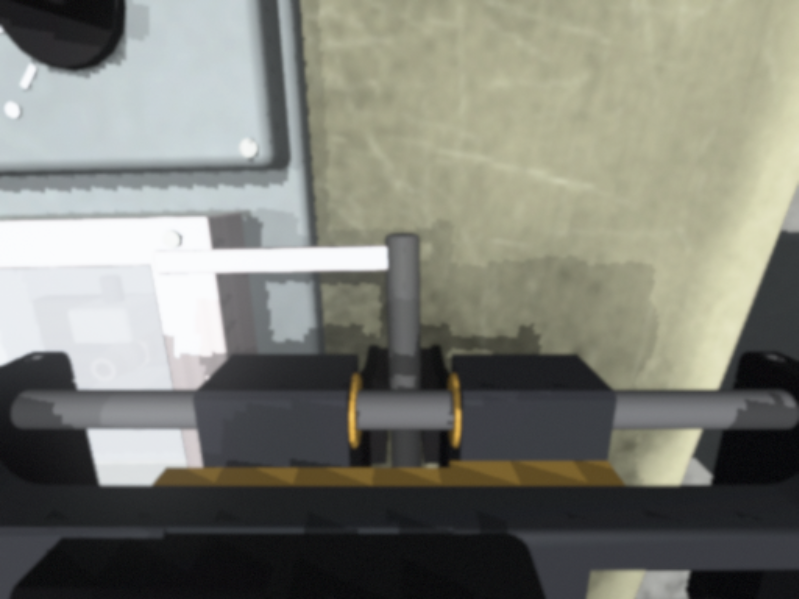

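```bash
python3 -m inch '[[-16,0,-0.6,0,0,0,0.05],[-31.9,0,-2.6,0,0,0,0.05],[-47.5,0,-5.7,0,0,0,0.05],[-62.9,0,-10.2,0,0,0,0.05],[-77.9,0,-15.8,0,0,0,0.05]]' 40; python3 - <<'E'
from h import *
go([.4906,-.0211,.2074],down(189))
im=vision.read_camera("wrist"); cv2.imwrite("pics/w6.png",cv2.resize(cv2.cvtColor(im,cv2.COLOR_RGB2BGR),None,fx=1.56,fy=1.56))
E
```

```text
time_s: 8.85
ee_pos: [0.4476, -0.0282, 0.1438]
ee_rot: [0.3, 89.8, -170.7]
ft_force: [-2.8, 0.8, -4.6]
width: 0.121
t 8.85 pos [ 0.4476 -0.0282  0.1438] q [ 17.2   9.6 -29.8  -0.  -50.9  -8.3] F [-2.8  0.8 -4.6] w 0.121 zyaw -171.1 xax [-0.003 -0.001 -1.   ]
SHIFT mm [-63.7  -0.3 -43.4] ROT [-0.001  0.003 -0.   ]
```

View pics/w6.png

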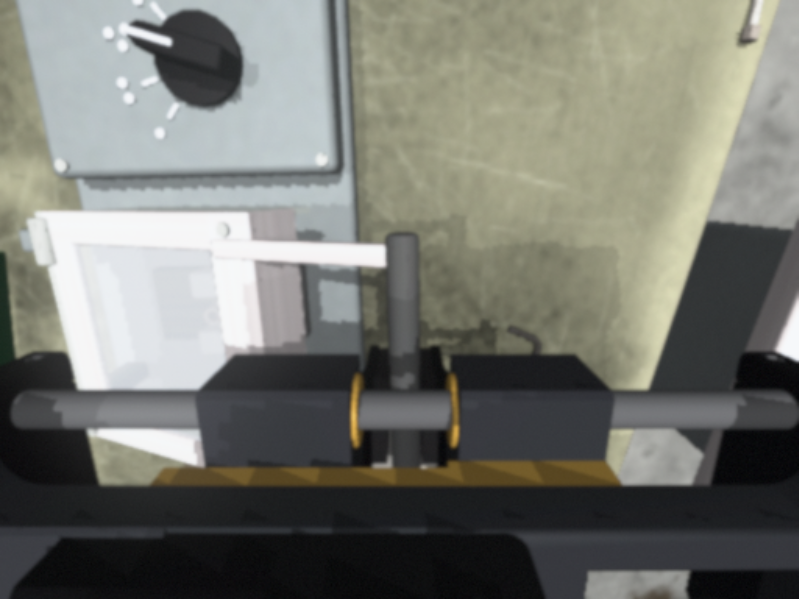

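```bash
python3 -m inch '[[-14.5,0,-6.8,0,0,0,0.05],[-28.3,0,-14.7,0,0,0,0.05],[-41.5,0,-23.8,0,0,0,0.05],[-54,0,-33.8,0,0,0,0.05],[-63.5,0,-42.8,0,0,0,0.05]]' 40;python3 -m inch '[[0,0,0,0,0,0,0.05],[0,0,0,0,0,0,0.05],[0,0,0,0,0,0,0.05]]' 40; python3 - <<'E'
from h import *
go([.4906,-.0211,.2074],down(189))
for n in ["wrist","scene"]:
    im=vision.read_camera(n); im=cv2.cvtColor(im,cv2.COLOR_RGB2BGR)
    if n=="scene": im=im[140:300,180:390]; im=cv2.resize(im,None,fx=3.5,fy=3.5)
    else: im=cv2.resize(im,None,fx=1.56,fy=1.56)
    cv2.imwrite(f"pics/{n}7.png",im)
E
```

```text
time_s: 9.4
ee_pos: [0.4858, -0.0216, 0.2072]
ee_rot: [-4.3, 89.2, -175.4]
ft_force: [-17.2, 4.4, 9.4]
width: 0.12
time_s: 9.7
ee_pos: [0.4857, -0.0216, 0.2072]
ee_rot: [-4.1, 89.3, -175.2]
ft_force: [-15.8, 4.4, 9.5]
width: 0.122
t 9.7 pos [ 0.4857 -0.0216  0.2072] q [ 16.5   9.6 -19.3  -0.2 -61.8  -7.5] F [-15.8   4.4   9.5] w 0.122 zyaw -171.1 xax [-0.012 -0.001 -1.   ]
SHIFT mm [-0.3  0.3 -4.9] ROT [-0.001  0.012  0.001]
```

View pics/wrist7.png

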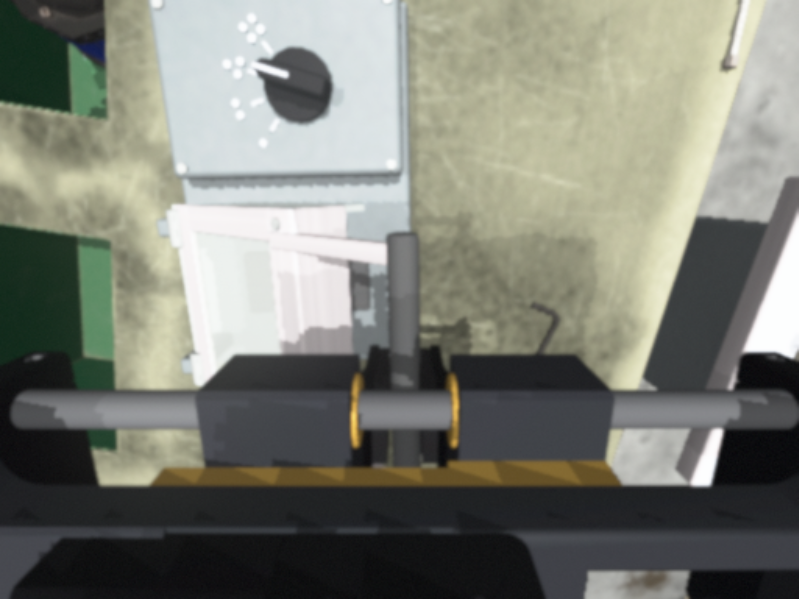

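View pics/scene7.png

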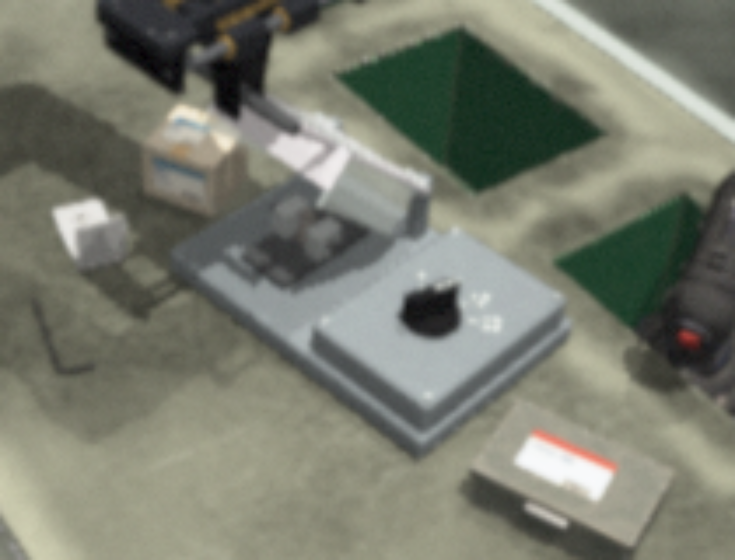

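```bash
python3 -m inch '[[0,0,2,0,0,0,0.05],[0,0,5,0,0,0,0.05],[0,0,5,0,0,0,0.05],[0,0,5,0,0,0,0.05]]' 40; python3 - <<'E'
from h import *
go([.4906,-.0211,.2074],down(189))
for n in ["wrist","scene","top"]:
    im=vision.read_camera(n); im=cv2.cvtColor(im,cv2.COLOR_RGB2BGR)
    if n=="scene": im=im[140:240,210:330]; im=cv2.resize(im,None,fx=6,fy=6,interpolation=cv2.INTER_CUBIC)
    else: im=cv2.resize(im,None,fx=1.56,fy=1.56)
    cv2.imwrite(f"pics/{n}8.png",im)
ang=9.0; a9=np.radians(ang); ex=np.array([np.cos(a9),np.sin(a9),0]); ey=np.array([-np.sin(a9),np.cos(a9),0]); ez=np.array([0,0,1.])
B=np.array([.4335,-.0302,.085]); Hn=B+.2*ex
for a in [40,45,50]:
    A=np.radians(a)
    for n,yy in [("barR",-.0555),("barL",.0555)]:
        X=Hn-.2*np.cos(A)*ex+.2*np.sin(A)*ez+yy*ey
        p=proj("scene",X); print(a,n,"scene zoom",((p-[210,140]+.5)*6-.5).round(1))
    X=Hn-.135*np.cos(A)*ex+.135*np.sin(A)*ez-.065*ey
    p=proj("scene",X); print(a,"edgeR",((p-[210,140]+.5)*6-.5).round(1))
X=Hn-.065*ey;print("hingeR",((proj("scene",X)-[210,140]+.5)*6-.5).round(1))
E
```

```text
time_s: 10.2
ee_pos: [0.4857, -0.0216, 0.2072]
ee_rot: [-31.8, 89.9, 157.2]
ft_force: [-5.4, 3.7, -0.7]
width: 0.122
t 10.2 pos [ 0.4857 -0.0216  0.2072] q [ 16.6   9.2 -19.7  -0.1 -61.1  -7.6] F [-5.4  3.7 -0.7] w 0.122 zyaw -171.0 xax [-0.001  0.001 -1.   ]
SHIFT mm [-0.2  0.3 -4.9] ROT [-0.     0.001  0.001]
40 barR scene zoom [310.9 240.8]
40 barL scene zoom [129.4 118.2]
40 edgeR [410.9 281.2]
45 barR scene zoom [333.5 202.9]
45 barL scene zoom [150.2  82.4]
45 edgeR [425.6 256.9]
50 barR scene zoom [358.  166.1]
50 barL scene zoom [173.2  47.7]
50 edgeR [441.4 233.2]
hingeR [559.4 333.3]
```

View pics/scene8.png

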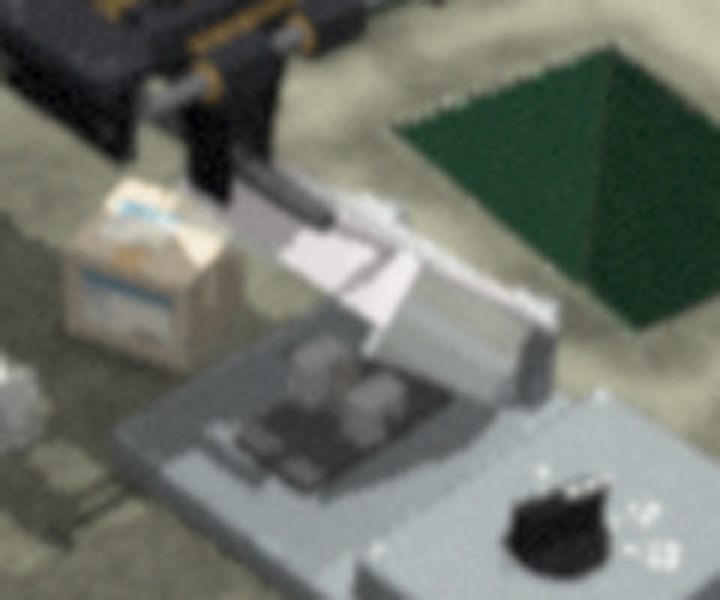

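```bash
python3 - <<'E'
from h import *
a9=np.radians(9); ex=np.array([np.cos(a9),np.sin(a9),0]); ey=np.array([-np.sin(a9),np.cos(a9),0])
B=np.array([.4335,-.0302,.085])
for yy in (-.0555,.0555): print(proj("scene",B+yy*ey).round(1))
print(proj("scene",B+.2*ex-.065*ey).round(1))
im=cv2.imread("pics/scene0.png")[180:260,200:320]; cv2.imwrite("pics/s0zz.png",cv2.resize(im,None,fx=6,fy=6,interpolation=cv2.INTER_CUBIC))
E
```

```text
[246.5 227.5]
[218.6 205.5]
[302.8 195.1]
```

View pics/s0zz.png

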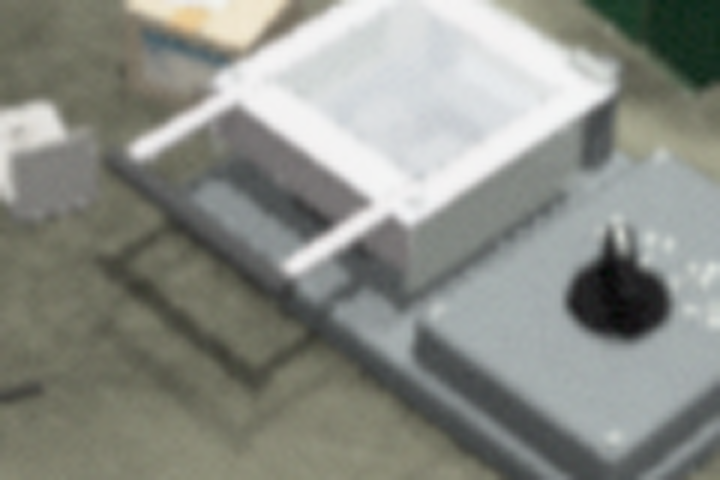

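```bash
python3 -m inch '[[-2,0,-1,0,0,0,0.05],[-4.5,0,-3,0,0,0,0.05],[-4.5,0,-3,0,0,0,0.05],[-4.5,0,-3,0,0,0,0.05],[-4.5,0,-3,0,0,0,0.05]]' 40; python3 - <<'E'
from h import *
go([.4906,-.0211,.2074],down(189))
for n in ["wrist","scene"]:
    im=vision.read_camera(n); im=cv2.cvtColor(im,cv2.COLOR_RGB2BGR)
    if n=="scene": im=im[140:240,210:330]; im=cv2.resize(im,None,fx=6,fy=6,interpolation=cv2.INTER_CUBIC)
    else: im=cv2.resize(im,None,fx=1.56,fy=1.56)
    cv2.imwrite(f"pics/{n}9.png",im)
s=r.observe(); print(s["ee_pos"].round(4),s["ft_force"].round(1),s["time_s"])
p=s["ee_pos"]; b=(p-[.4338,-.0307,.0668]); h=b[0]*np.cos(np.radians(9))+b[1]*np.sin(np.radians(9)); print(np.degrees(np.arctan2(b[2],.2-h)),np.hypot(b[2],.2-h))
E
```

```text
time_s: 10.85
ee_pos: [0.4901, -0.0208, 0.212]
ee_rot: [-156.9, 89.9, 32.1]
ft_force: [-1.9, 4.6, -3.8]
width: 0.125
t 10.85 pos [ 0.4901 -0.0208  0.212 ] q [ 16.6   9.3 -18.9  -0.  -61.7  -7.6] F [-1.9  4.6 -3.8] w 0.125 zyaw -171.0 xax [ 0.002  0.001 -1.   ]
SHIFT mm [ 4.6  0.4 -0.5] ROT [-0.    -0.002  0.001]
[ 0.4901 -0.0208  0.212 ] [-2.4  4.4 -3.7] 10.95
45.466557114968374 0.20374652530152546
```

View pics/scene9.png

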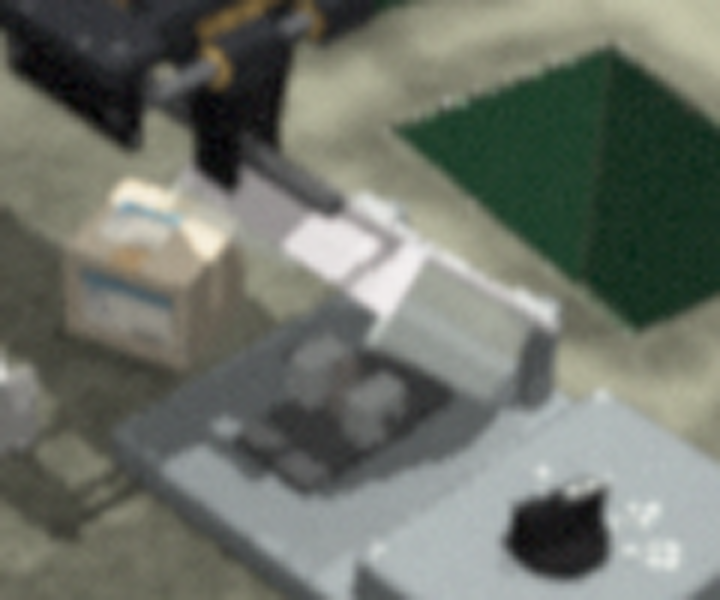

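View pics/wrist9.png

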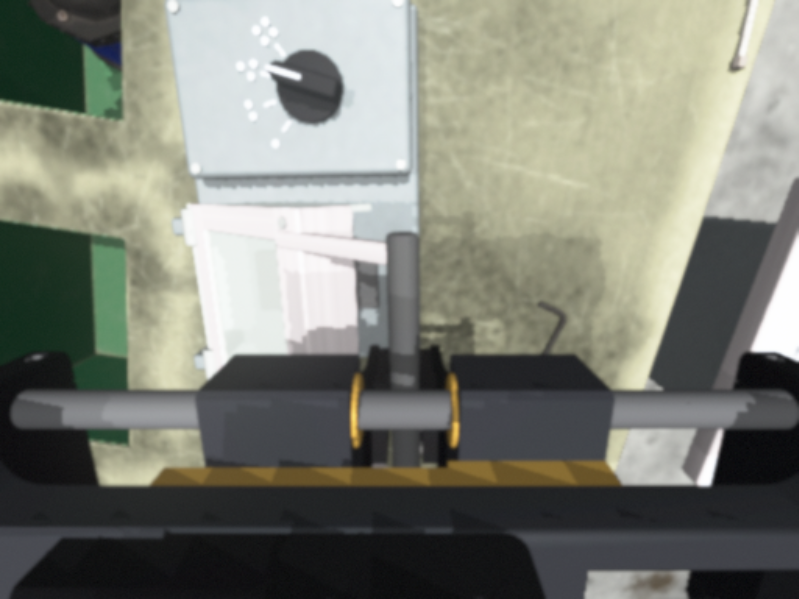

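```bash
python3 -m inch '[[0,0,0,0,0,0,0.05],[0,0,0,0,0,0,0.05],[0,0,0,0,0,0,0.05],[0,0,0,0,0,0,0.05],[0,0,0,0,0,0,0.05]]' 40; python3 -m inch '[[0,0,0,0,0,0,0.05],[0,0,0,0,0,0,0.05],[0,0,0,0,0,0,0.05],[0,0,0,0,0,0,0.05],[0,0,0,0,0,0,0.05]]' 40; python3 - <<'E'
from h import *
for n in ["top","scene"]:
    im=vision.read_camera(n); im=cv2.cvtColor(im,cv2.COLOR_RGB2BGR)
    im=im[140:240,210:330] if n=="scene" else im[130:280,170:410]
    cv2.imwrite(f"pics/{n}10.png",cv2.resize(im,None,fx=3.3,fy=3.3,interpolation=cv2.INTER_CUBIC))
a=cv2.imread("pics/top10.png");b=cv2.imread("pics/scene10.png"); 
cv2.imwrite("pics/c10.png",cv2.resize(cv2.copyMakeBorder(np.vstack([a[:, :],cv2.copyMakeBorder(b,0,0,0,a.shape[1]-b.shape[1],0)]),0,0,0,0,0),None,fx=.7,fy=.7))
E
```

```text
time_s: 11.45
ee_pos: [0.49, -0.0208, 0.212]
ee_rot: [-156.3, 89.9, 32.7]
ft_force: [-3.7, 5.2, -4.5]
width: 0.124
time_s: 11.95
ee_pos: [0.49, -0.0208, 0.212]
ee_rot: [-156.8, 89.9, 32.1]
ft_force: [-3.0, 5.4, -3.8]
width: 0.124
```

View pics/c10.png

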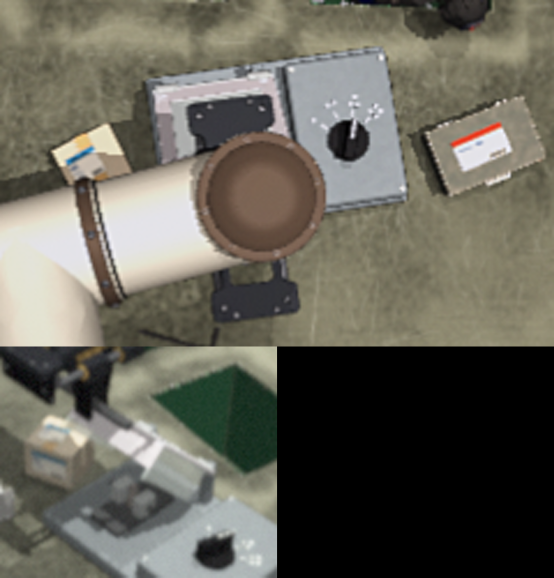

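Stable: the guard is held open, the pointer (about 353,125) is on three dots, and the carton and tin have not moved. Handing in.

```bash
python3 -c "
from rig import r
print(r.sign_off())"
```

```text
the job is handed in; nothing more can be done
None
```

I turned the selector from one dot to three dots with the guard shut. Then I gripped the guard's bar at 40 N, lifted it to about 45° and handed in at about 12 s while still holding it.

**Selector:** After release, the wrist picture put the pointer within about 2° of the three-dot direction. It was still on three dots in the last top view.

**Guard angle:** The arm's position gave 45.5°, and the bar's end in the scene picture gave about 44.5–45°. The tool's path came out as a 203.7 mm radius instead of 200 mm, so the bar may have shifted 3–4 mm in the fingers.

**Forces:** During the lift the wrist force rose to about 20 N because my arc pressed towards the hinge. I eased that off, and the hold was steady for the last second at about 7–8 N.

**Bystanders:** The carton, tin and bracket looked unmoved in the pictures. In the final views the arm or picture edge hid most of the bracket, so its last clear check was the scene picture just after the lift.

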